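Make up the whipping kit and the glue kit

TASK

Make up two rod-repair kits from the stock on the bench. Whipping kit, in the light plywood case: the navy thread spool upright in the shallow pocket and the navy varnish bottle upright in the deep pocket; then lower the cover plate gently over the case's two dowel pins until it lies flat on the rim. Glue kit, in the dark open tray: the yellow resin bottle and the light-blue hardener bottle, one upright in each pocket. Keep bottles upright all the time and leave the red spool and the cream varnish bottle standing where they are.

Things in the scene. Friction and masses are not known exactly. Their poses are not given: they have to be found in the camera images.
- case: Light plywood case, open above, fixed, 108 x 144 x 72 mm high. Origin: centre of underside. x walls 8, y walls 20 mm. Black foam 32 mm high, 50 mm round pockets on x = 0: shallow at y +26 (floor z 24, black), deep at y -26 (floor z 6, plywood). Above the foam fingers have room along x, not y. Pins d 8 mm on the rim at x 0, y +62 and -62, tips at z 86, top 6 mm tapered. Sizes in mm.
- cover: Loose light plywood cover plate of the case, 108 (x) x 144 (y) x 8 mm, 160 g, lying flat. Origin: centre of underside. Two 11 mm through holes at x 0, y +62 and -62 mm. Dark bar handle along y, 70 mm long, 12 mm wide, from z 26 to 38 mm, on brass posts: grip it across x at y = 0. Fits either way round; seated, its origin is 72 mm above the case's.
- tray: Dark wooden tray block, low, open, fixed, 80 (x) x 136 (y) x 34 mm high. Origin: centre of underside. Two round pockets of 50 mm diameter at x = 0, y = +32 and -32 mm, floor at z = 8 mm.
- red_spool: Loose thread spool, red thread between black end discs, not wanted, stays where it is; 33 mm diameter, 38 mm high, 30 g, standing upright. Origin: centre of underside.
- cream_varnish: Loose small varnish bottle, cream body and off-white cap, not wanted, stays where it is: body 27 mm diameter up to 35 mm, above it a 22 mm cap to the top at 62 mm, 35 g, standing upright. Origin: centre of underside.
- resin: Loose resin bottle, yellow, orange cap: body 29 mm diameter up to 57 mm, cap 24 mm diameter, 74 mm high, 45 g, standing upright. Origin at the centre of its underside.
- hardener: Loose hardener bottle, light blue, black cap: body 29 mm diameter up to 57 mm, cap 24 mm diameter, 74 mm high, 45 g, standing upright. Origin at the centre of its underside.
- blue_spool: Loose thread spool, navy blue thread between cream end discs, 33 mm diameter, 38 mm high, 30 g, standing upright. Origin: centre of underside.
- navy_varnish: Loose small varnish bottle, navy body and off-white cap: body 27 mm diameter up to 35 mm, above it a 22 mm cap to the top at 62 mm, 35 g, standing upright. Origin: centre of underside.
Not all that is in view belongs to the job. What is shaped like the hardener but purple is not meant.

How it is judged (in metres and radians):
On the way, in this order (a step that is already met when the one before it is completed fails the run):
1. the navy spool stands in the shallow and the navy varnish bottle in the deep pocket of the case (x of blue_spool in the frame of case between -0.014 and 0.014 m and y of blue_spool in the frame of case between 0.012 and 0.04 m and z of blue_spool in the frame of case between 0.019 and 0.029 m and angle between each of blue_spool, navy_varnish's own z axis and vertical below 0.12 rad and x of navy_varnish in the frame of case between -0.014 and 0.014 m and y of navy_varnish in the frame of case between -0.04 and -0.012 m and z of navy_varnish in the frame of case between 0.001 and 0.011 m), for 0.2 s.
2. the cover plate lies flat on the case over both pins (horizontal distance between cover and case below 0.005 m and angle between the y axis of cover and the y axis of case, either way round below 0.06 rad and angle between cover's own z axis and vertical below 0.03 rad and z of cover in the frame of case between 0.069 and 0.075 m), for 0.2 s.
At the end, for the whole second after the job is handed in: Navy spool and navy varnish upright in their pockets of the case, resin and hardener upright in one pocket each of the tray (within 14 mm, on the floor), the cover flat on the case (3 mm high, 5 mm sideways), the red spool and cream varnish within 20 mm of their places, all at rest (all of step 1 and all of step 2 and ((x of resin in the frame of tray between -0.014 and 0.014 m and y of resin in the frame of tray between 0.018 and 0.046 m and z of resin in the frame of tray between 0.003 and 0.013 m and angle between each of resin, hardener's own z axis and vertical below 0.12 rad and x of hardener in the frame of tray between -0.014 and 0.014 m and y of hardener in the frame of tray between -0.046 and -0.018 m and z of hardener in the frame of tray between 0.003 and 0.013 m) or (x of hardener in the frame of tray between -0.014 and 0.014 m and y of hardener in the frame of tray between 0.018 and 0.046 m and z of hardener in the frame of tray between 0.003 and 0.013 m and angle between each of hardener, resin's own z axis and vertical below 0.12 rad and x of resin in the frame of tray between -0.014 and 0.014 m and y of resin in the frame of tray between -0.046 and -0.018 m and z of resin in the frame of tray between 0.003 and 0.013 m)) and linear speed of each of blue_spool, navy_varnish, resin, hardener, cover below 0.02 m/s and distance of each of red_spool, cream_varnish from where it was at the start of the episode below 0.02 m and angle between each of red_spool, cream_varnish's own z axis and vertical below 0.12 rad); the robot touches nothing.
It fails at once if a bottle is tipped over (more than 40 degrees from upright) (angle between any of navy_varnish, resin, hardener, cream_varnish's own z axis and vertical above 0.7 rad).
It fails at once if the red spool or the cream varnish bottle is moved by more than 20 mm (distance of any of red_spool, cream_varnish from where it was at the start of the episode above 0.02 m).
It fails at once if the cover is dropped or slammed onto the case (faster than 0.5 m/s close above it) (horizontal distance between cover and case below 0.03 m and linear speed of cover above 0.5 m/s and z of cover in the frame of case between 0.06 and 0.12 m).
It also fails if it takes over 134 s, if anything falls off the work surface, if the arm or the gripper's body presses on something with over 40 N, if the wrist force passes 120 N, or if a joint passes its speed limit or range.

ROBOT

A 6-joint arm with a two-finger parallel gripper is mounted at the origin on a cart in front of the work surface, level with it; the furniture and walls round the work are solid. World frame = base frame: x ahead of the robot, y to its left, z up, the work surface at z = 0. Lengths are in mm, angles in rad, forces in N, time in s.
With the tool pointing down it reaches from about 350 to 975 mm from the base axis. Payload 7.1 kg.
Tool frame: the origin (TCP) lies on the centre line of the jaws, within the pads' length; the fingertips stand 8 mm ahead of it and the grasp point (between the pads) lies 11 mm behind it; x points along the fingers, z is the direction in which the jaws open and shut, and the axes are right-handed (so a half turn about x gives the same grasp; the last joint's range is limited). The gripper opens to 88 mm and grips with 3 to 60 N. Pads are 20 mm wide; open, the fingers measure 115 mm over their backs; the gripper's body (75 mm by 178 mm) begins 61 mm behind the grasp point.
Start: joints at [1.107, 0.423, 1.63, -0, 1.089, -0.019], TCP at [268.891, 564.183, 230.675] pointing down, gripper open.
Joint ranges: [-3, 3], [-0.9, 2.11], [0.09, 2.58], [-1.31, 4.45], [0.11, 2.69], [-2.54, 2.54]. Speed limits (rad/s): [2.39, 2.39, 3.01, 3.14, 3.14, 3.14].

INTERFACE

Orientations are given as [roll, pitch, yaw] about the fixed x, y, z axes, in that order (R = Rz(yaw) Ry(pitch) Rx(roll)).
In Python, from rig import ctrl, get_image, order gives the robot as it stands. The module is installed in compiled form; this text tells all that it offers.
- The arm moves only by the tool send_rows, never from a script. Its argument "moves" is one flat list of numbers, 5 for each row, row after row: the closure in counts, from 0 (fully open) to 255 (shut), then the shift along the tool's x, y, z in cm, then the turn about the tool's x in degrees. A call has 1 to 5 rows; each row shifts and turns the commanded pose from where the row before left it, along the tool's axes as they then stand; what a row does not reach is not made up. A row lasts 1/8 s, in which the tool goes at most 62.5 mm and 10.7 degrees, less where a joint would pass 70% of its speed; a pose out of reach is approached as far as the arm can. A call with a gripper value outside its range is refused whole. The fingers move at their own pace and stop on an object; the grip force is fixed at half the most. Time passes only in rows, so rows that do not move let the fingers close. It gives the time, the measured TCP pose, the force and the opening at its end, in the units of the state.
- ctrl.get_state(): the state, without advancing time (a new reading comes with each control period).
- get_image(name): name is "scene" or "top" or "wrist"; returns a dict with "pixels" (400x640x3 uint8, red, green, blue), "K" (3x3 intrinsics, pixels), "extrinsics" (4x4, takes a point from camera to world coordinates); the wrist camera has in their place "mount" (4x4, takes a point from camera to tool coordinates, whose origin is the TCP and whose axes are the tool frame's). Camera axes: x right, y down, z forward; pixel columns grow to the right and rows downward; lengths in mm; the calibration is good to about 2 mm. A picture is of the moment at which its call begins: read the wrist's pose just before it. There is no depth.
- order.sign_off(): hands the job in, once; it reports no verdict.
The state is a dict: "time": time; "joint_positions": joint angles; "qd": joint speeds; "joint_torque": joint torques, N m; "tcp_pos": TCP position; "eef_rot": TCP orientation; "ft_force": force on the tool from outside, world axes, zero at the start; "moment": the same for the moment, N m; "finger_gap": opening from 0.0 (shut) to 1.0 (fully open).
Only numpy, scipy, OpenCV 4.12 (cv2) and the standard library are available. Lean on these libraries where they do the work, as an engineer would, in place of code of your own. Each camera call takes 0.05 s, during which the arm holds its last target. There are 200 camera calls.

## Working session

There is one attempt and no reset: what is moved stays moved. The work goes in short steps, Python scripts to look and compute and a tool call to move; the robot and the scene stay as the last step left them, time stands still between calls to the robot, and variables do not carry over. Pictures are saved under pics/ and viewed, about 12 in all and at most 16, crops included, and the job is handed in when it is done.

Besides the shell and the picture viewer there is one more tool, called after "Request:" as name(argument=value, ...) on one line, values as JSON. send_rows: Moves the arm, as the interface text tells. Its arguments: {"type":"object","properties":{"moves":{"type":"array"}},"required":["moves"]}

```bash
mkdir -p pics; python3 - <<'E'
from rig import ctrl,get_image
import cv2
s=ctrl.get_state();print(s)
for n in("scene","top"):
    d=get_image(n);cv2.imwrite(f"pics/{n}0.png",d["pixels"][:,:,::-1]);print(n,d["K"],d["extrinsics"])
d=get_image("wrist");print(d["K"],d["mount"])
cv2.imwrite("pics/w0.png",d["pixels"][:,:,::-1])
E
```

```text
{'time': 0.0, 'joint_positions': array([ 1.10699958e+00,  4.23840454e-01,  1.63071278e+00, -3.75781514e-05,
        1.08860143e+00, -1.89895839e-02]), 'qd': array([ 9.45039494e-06, -3.26467465e-04,  2.75164512e-04, -5.54466888e-04,
       -1.00770888e-04, -1.23274164e-03]), 'joint_torque': array([ 2.28366240e-03, -5.44634414e+01, -2.73668075e+01,  6.44754712e-02,
        2.26905226e-02, -1.26039499e-04]), 'tcp_pos': array([268.6561433 , 563.69084217, 229.8929858 ]), 'eef_rot': array([-3.13928844,  1.56923396, -2.01328182]), 'ft_force': array([-0.68543043, -0.03880572,  0.31387711]), 'moment': array([ 0.03757573,  0.00732691, -0.04105296]), 'finger_gap': 1.0017244946065496}
scene [[506.00195433   0.         318.25512507]
 [  0.         506.00195433 204.48185478]
 [  0.           0.           1.        ]] [[ 8.04373612e-01 -2.85953567e-01  5.20781769e-01  6.45605406e+01]
 [-5.93949244e-01 -4.08280481e-01  6.93203681e-01 -4.52239906e+02]
 [ 1.44009660e-02 -8.66912687e-01 -4.98251950e-01  4.81317396e+02]
 [ 0.00000000e+00  0.00000000e+00  0.00000000e+00  1.00000000e+00]]
top [[412.62284572   0.         319.54160953]
 [  0.         412.62284572 201.14217103]
 [  0.           0.           1.        ]] [[ 5.65311725e-03 -9.82106502e-01  1.88241496e-01  4.02831246e+02]
 [-9.99588807e-01 -1.08417854e-02 -2.65456626e-02  1.69771555e+02]
 [ 2.81115417e-02 -1.88014026e-01 -9.81763957e-01  8.76177773e+02]
 [ 0.00000000e+00  0.00000000e+00  0.00000000e+00  1.00000000e+00]]
[[290.67787295   0.         318.5272786 ]
 [  0.         290.67787295 200.62295282]
 [  0.           0.           1.        ]] [[ 3.62098419e-04 -2.72526181e-01  9.62148299e-01 -1.54145584e+02]
 [ 3.90756769e-04 -9.62148250e-01 -2.72526314e-01  7.43759274e+01]
 [ 9.99999858e-01  4.74647308e-04 -2.41900911e-04 -4.84909281e-01]
 [ 0.00000000e+00  0.00000000e+00  0.00000000e+00  1.00000000e+00]]
```

View pics/scene0.png

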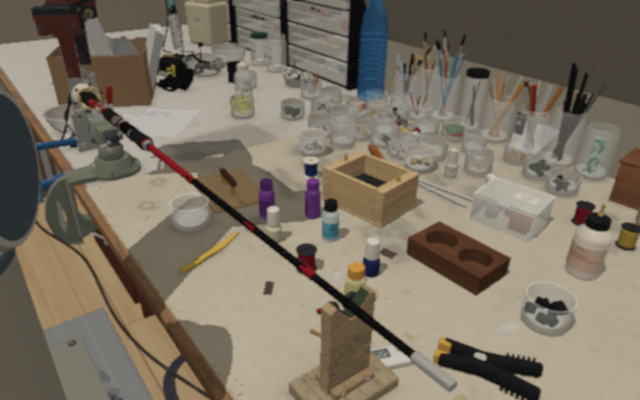

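View pics/top0.png

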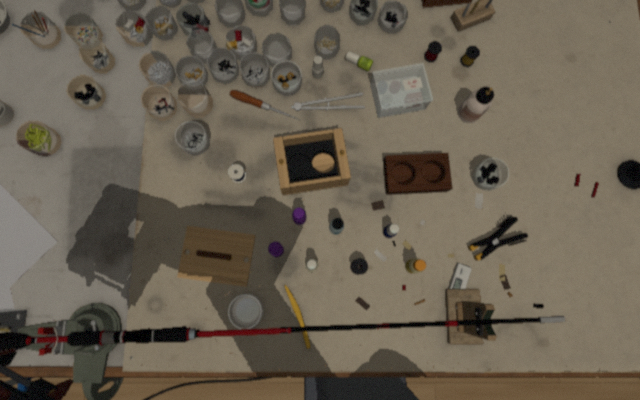

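Top view: the case is at (312,160), the tray at (418,173), the cover at (217,255) and the rod runs along row 330. Candidates:
- **Spools:** (237,172) has a cream disc and navy thread in the scene view at (311,166), so it is the blue spool. (359,267) has a black disc and is the red spool.
- **Bottles:** (299,215) and (276,249) are purple decoys. (337,226) is light blue with a black cap, the hardener. (391,231) is navy varnish, (312,265) is cream varnish and (418,266) is resin.

I'll confirm these in an enlarged crop.

```bash
python3 - <<'E'
import cv2
t=cv2.imread("pics/top0.png");s=cv2.imread("pics/scene0.png")
cv2.imwrite("pics/c1.png",cv2.resize(t[110:310,170:470],None,fx=2.66,fy=2.66,interpolation=cv2.INTER_CUBIC))
cv2.imwrite("pics/c2.png",cv2.resize(s[130:310,240:520],None,fx=2.85,fy=2.85,interpolation=cv2.INTER_CUBIC))
E
```

```text
(no output)
```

View pics/c1.png

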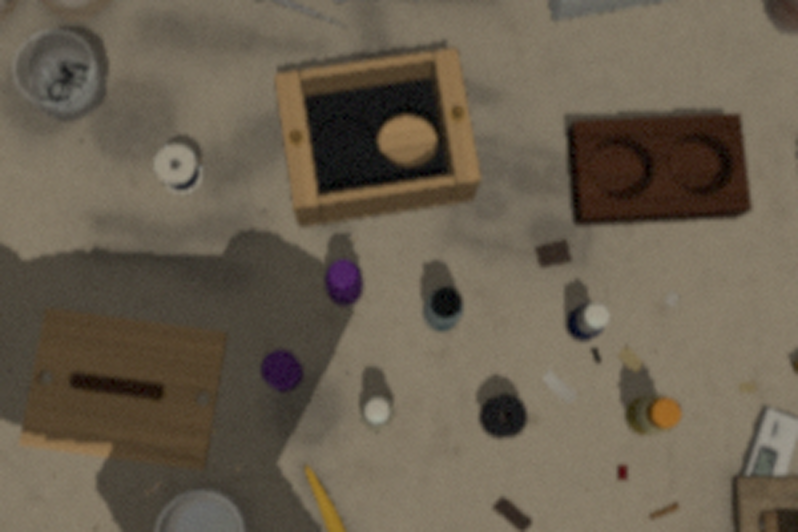

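View pics/c2.png

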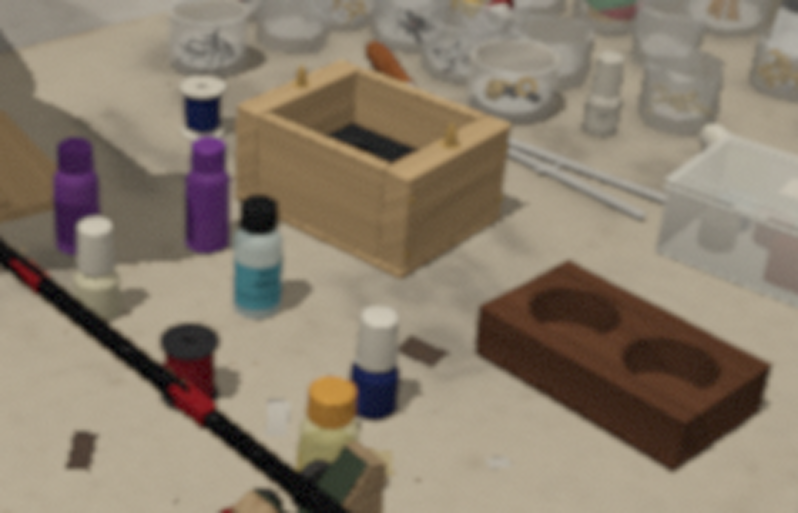

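```bash
cat > h.py <<'E'
import numpy as np,cv2
from scipy.spatial.transform import Rotation as Ro
from rig import ctrl,get_image
def cam(n):
    s=ctrl.get_state();d=get_image(n)
    if n=="wrist":
        T=np.eye(4);T[:3,:3]=Ro.from_euler("xyz",s["eef_rot"]).as_matrix();T[:3,3]=s["tcp_pos"];E=T@d["mount"]
    else:E=d["extrinsics"]
    return d["pixels"],d["K"],E
def ray(K,E,p):
    v=E[:3,:3]@np.linalg.solve(K,[p[0],p[1],1.]);return E[:3,3],v
def onz(K,E,p,z):
    o,v=ray(K,E,p);return o+v*(z-o[2])/v[2]
def proj(K,E,P):
    q=K@(E[:3,:3].T@(np.array(P,float)-E[:3,3]));return q[:2]/q[2]
def state():
    s=ctrl.get_state();R=Ro.from_euler("xyz",s["eef_rot"]).as_matrix()
    return s,R
def go(tgt,jaw=None,cur=None,R=None):
    "cm in tool axes & turn deg (jaw = wanted world angle deg of tool z, mod 180)"
    s,R0=state();R=R0 if R is None else R
    cur=s["tcp_pos"] if cur is None else np.array(cur)
    d=R.T@(np.array(tgt,float)-cur)/10
    a=np.degrees(np.arctan2(R[1,2],R[0,2]))
    t=None if jaw is None else (-(jaw-a)+90)%180-90
    return d.round(2),"jaw",a.round(1),"turn",t
E
python3 - <<'E'
from h import *
for n in("top","scene"):
    _,K,E=cam(n)
    if n=="top":Kt,Et=K,E
    else:Ks,Es=K,E
c=lambda x,y:(170+x/2.66,110+y/2.66)
P=dict(bspool=(178,164,38),rspool=(503,415,38),hard=(446,300,74),navy=(597,317,62),cream=(377,410,62),resin=(665,412,74),pinL=(296,136,86),pinR=(458,112,86),holeL=(44,377,8),holeR=(204,397,8),handle=(117,386,38),tL=(617,167,34),tR=(697,164,34),purp1=(344,280,74),purp2=(282,370,74),t1=(572,122,34),t2=(740,115,34),t3=(749,205,34),t4=(577,217,34))
for k,(x,y,z) in P.items():
    w=onz(Kt,Et,c(x,y),z);print(k,w.round(0),"scene px",proj(Ks,Es,w).round(0))
# rod: plane from top line
a=ray(Kt,Et,(200,333));b=ray(Kt,Et,(530,320));n=np.cross(a[1],b[1])
for p in((185,178),(251,226),(307,270),(420,362)):
    o,v=ray(Ks,Es,p);t=n@(a[0]-o)/(n@v);print("rod",(o+v*t).round(0))
s,R=state();print(R.round(3))
E
```

```text
bspool [624. 320.  38.] scene px [311. 161.]
rspool [431.  67.  38.] scene px [305. 249.]
hard [514. 112.  74.] scene px [331. 201.]
navy [504.  -2.  62.] scene px [372. 241.]
cream [434. 162.  62.] scene px [273. 209.]
resin [433. -47.  74.] scene px [356. 266.]
pinL [634. 225.  86.] scene px [345. 154.]
pinR [655. 104.  86.] scene px [397. 174.]
holeL [459. 422.   8.] scene px [218. 176.]
holeR [445. 297.   8.] scene px [241. 202.]
handle [451. 358.  38.] scene px [227. 175.]
tL [627. -27.  34.] scene px [439. 238.]
tR [631. -92.  34.] scene px [473. 256.]
purp1 [528. 188.  74.] scene px [311. 181.]
purp2 [461. 232.  74.] scene px [265. 182.]
t1 [664.   8.  34.] scene px [438. 221.]
t2 [ 672. -129.   34.] scene px [510. 259.]
t3 [ 598. -132.   34.] scene px [481. 278.]
t4 [586.   6.  34.] scene px [406. 237.]
rod [317. 227. 125.]
rod [325.  38. 133.]
rod [330. -79. 133.]
rod [ 337. -247.  130.]
[[-0.    -0.903  0.43 ]
 [-0.001  0.43   0.903]
 [-1.     0.    -0.001]]
```

```bash
python3 - <<'E'
from h import *
print(go((624,320,180),10))
E
```

```text
(array([  5.04, -42.56,  -6.73]), 'jaw', np.float64(64.5), 'turn', np.float64(54.514814317476066))
```

Request:
send_rows(moves=[0,0,-5.3,-0.84,0,0,0,-5.3,-0.84,0,0,0,-5.3,-0.84,0,0,0,-5.3,-0.84,0,0,0,-5.3,-0.84,0])

```text
time: 0.88
tcp_pos: [491.3, 411.1, 230.7]
eef_rot: [0.488, 1.571, 1.614]
ft_force: [-0.4, -0.1, -1.3]
finger_gap: 0.999
```

Request:
send_rows(moves=[0,0,-5.3,-0.84,0,0,0,-5.3,-0.84,0,0,0,-5.3,-0.84,0,0,1.5,0,0,9.1,0,1.5,0,0,9.1])

```text
time: 1.5
tcp_pos: [623.4, 320.2, 200.1]
eef_rot: [2.066, 1.571, 2.867]
ft_force: [-0.1, 0.3, -0.3]
finger_gap: 0.999
```

Request:
send_rows(moves=[0,1.5,0,0,9.1,0,0.5,0,0,9.1,0,0,0,0,9.1,0,0,0,0,9.1,0,0,0,0,0])

```text
time: 2.12
tcp_pos: [622.6, 321.0, 180.5]
eef_rot: [-2.825, 1.57, -2.65]
ft_force: [0.2, -0.1, 0.6]
finger_gap: 0.998
```

```bash
python3 - <<'E'
from h import *
im,K,E=cam("wrist");cv2.imwrite("pics/w1.png",im[:,:,::-1])
s,R=state();print(s["time"],s["tcp_pos"],proj(K,E,(624,320,38)),go((624,320,19),10))
E
```

```text
2.175 [622.65518171 321.05027463 180.52208469] [319.80071206 192.58590317] (array([16.15, -0.13,  0.12]), 'jaw', np.float64(10.1), 'turn', np.float64(0.1017567955536407))
```

View pics/w1.png

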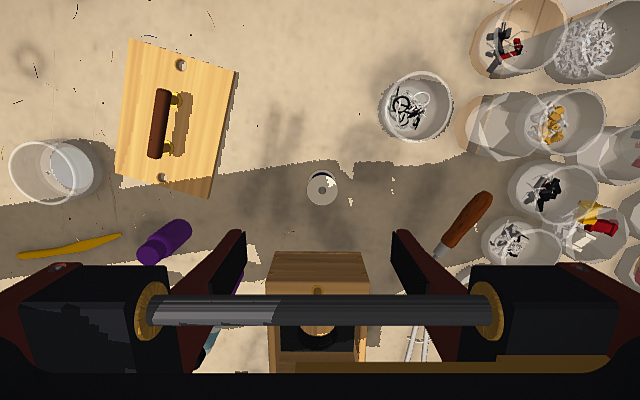

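Spool top shows at (322,189), against (320,193) predicted. The cover holes are at (180,65) and (161,178), and the handle is at (158,124).

```bash
python3 - <<'E'
from h import *
_,K,E=cam("wrist")
w=onz(K,E,(322,189),38);print(w,go((w[0],w[1],19),10))
a,b=onz(K,E,(180,65),8),onz(K,E,(161.5,178.5),8);print(a,b,np.linalg.norm(a-b),(a+b)/2,np.degrees(np.arctan2(*(a-b)[1::-1])))
print(onz(K,E,(317,292),86))
E
```

```text
[625.61237015 324.22438072  38.        ] (array([16.16,  0.26,  0.35]), 'jaw', np.float64(10.1), 'turn', np.float64(0.10343929625395276))
[459.47088092 420.77678801   8.        ] [444.3265247  297.03158608   8.        ] 124.66846644939388 [451.89870281 358.90418705   8.        ] 83.02264561228137
[636.71081106 232.97024876  86.        ]
```

Request:
send_rows(moves=[0,4.5,0.2,0.3,0,0,4.5,0,0,0,0,4,0,0,0,0,2,0,0,0,0,1.15,0,0,0])

```text
time: 2.85
tcp_pos: [625.3, 323.6, 18.5]
eef_rot: [-2.848, 1.57, -2.674]
ft_force: [-0.0, 0.1, -0.1]
finger_gap: 1.003
```

Request:
send_rows(moves=[160,0,0,0,0,255,0,0,0,0,255,0,0,0,0,255,0,0,0,0,255,0,0,0,0])

```text
time: 3.48
tcp_pos: [625.5, 323.7, 19.6]
eef_rot: [0.29, 1.57, 0.463]
ft_force: [0.4, 0.2, 0.1]
finger_gap: 0.471
```

Request:
send_rows(moves=[255,0,0,0,0,255,-1,0,0,0,255,-3,0,0,0,255,-5,0,0,0,255,-4,0,0,0])

```text
time: 4.1
tcp_pos: [625.7, 323.7, 151.7]
eef_rot: [0.275, 1.569, 0.448]
ft_force: [0.9, 0.5, -0.3]
finger_gap: 0.363
```

```bash
python3 - <<'E'
from h import *
s,R=state();print(s["time"],s["tcp_pos"],s["finger_gap"]*88,go((638,210,150),9.8))
im,K,E=cam("top");cv2.imwrite("pics/t2.png",im[:,:,::-1])
E
```

```text
4.1 [625.68748444 323.71845876 151.66457197] 31.963018507100053 (array([  0.16, -11.41,  -0.74]), 'jaw', np.float64(9.9), 'turn', np.float64(0.11238110727970252))
```

Request:
send_rows(moves=[255,0,-4.5,-0.25,0,255,0,-4.5,-0.25,0,255,0,-4.4,-0.25,0,255,0,0,0,0,255,0,0,0,0])

```text
time: 4.78
tcp_pos: [641.2, 190.5, 149.5]
eef_rot: [0.57, 1.57, 0.743]
ft_force: [-0.3, 0.3, -0.4]
finger_gap: 0.364
```

```bash
python3 - <<'E'
from h import *
im,K,E=cam("wrist");cv2.imwrite("pics/w3.png",im[:,:,::-1])
s,R=state();print(s["time"],s["tcp_pos"],s["finger_gap"],[proj(K,E,p).round(1) for p in((634,225,86),(655,104,86))])
E
```

```text
4.825 [641.05002475 191.11984846 149.44965985] 0.35956755049232864 [array([317.1, 171.6]), array([317.2, 310.9])]
```

View pics/w3.png

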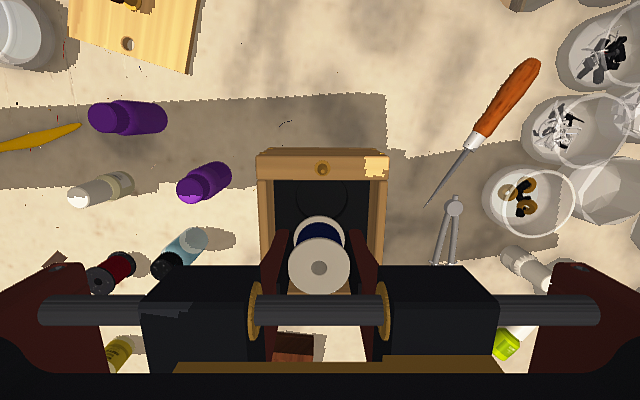

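The near pin's tip is at (322,169), about 5 px from the prediction. The spool is held upright.

```bash
python3 - <<'E'
from h import *
im,K,E=cam("wrist")
p=onz(K,E,(322,167.5),86);print(p)
l,r=onz(K,E,(257.5,154),72),onz(K,E,(387,153),72);print(l,r,np.linalg.norm(l-r),np.degrees(np.arctan2(*(r-l)[1::-1])))
yax=np.array([-.171,.985,0])
print(p-36*yax,p-88*yax, go(np.r_[(p-36*yax)[:2],45],9.8))
E
```

```text
[636.89888295 229.31308879  86.        ]
[585.24620455 228.84304504  72.        ] [686.10162522 247.355772    72.        ] 102.5404161179186 10.401260428328682
[643.05488295 193.85308879  86.        ] [651.94688295 142.63308879  86.        ] (array([10.44,  0.2 ,  0.25]), 'jaw', np.float64(10.0), 'turn', np.float64(0.17564626343171597))
```

Request:
send_rows(moves=[255,3.5,0.1,0.2,0,255,3,0,0,0,255,2,0,0,0,255,1.2,0,0,0,255,0.9,0,0,0])

```text
time: 5.5
tcp_pos: [643.1, 192.0, 43.0]
eef_rot: [0.07, 1.57, 0.243]
ft_force: [-0.5, -1.0, 31.9]
finger_gap: 0.366
```

Request:
send_rows(moves=[255,0,0,0,0,150,0,0,0,0,120,0,0,0,0,110,0,0,0,0,110,0,0,0,0])

```text
time: 6.12
tcp_pos: [642.9, 191.6, 43.3]
eef_rot: [-0.06, 1.571, 0.113]
ft_force: [-0.2, 0.2, 0.0]
finger_gap: 0.564
```

Request:
send_rows(moves=[110,-1.5,0,0,0,110,-3,0,0,0,110,-4,0,0,0,60,-4.5,0,0,0,0,-4,0,0,0])

```text
time: 6.75
tcp_pos: [643.0, 191.7, 216.1]
eef_rot: [0.122, 1.569, 0.295]
ft_force: [1.0, -0.1, 0.1]
finger_gap: 0.757
```

```bash
python3 - <<'E'
from h import *
im,K,E=cam("wrist");cv2.imwrite("pics/w4.png",im[100:360,160:480,::-1])
s,R=state();print(s["time"],s["tcp_pos"],go((504,-2,200),10),proj(K,E,(642.5,193,62))-[160,100])
E
```

```text
6.8 [645.76081158 192.44812423 222.05514842] (array([  2.02, -16.72, -17.33]), 'jaw', np.float64(9.9), 'turn', np.float64(-0.08491143465376183)) [158.13893139  87.65160148]
```

View pics/w4.png

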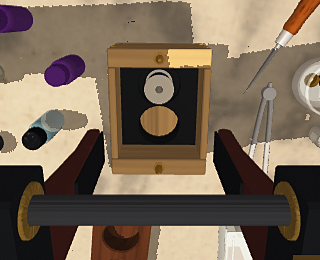

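The spool stands in the shallow pocket, with its top at crop (158,89). The pins are at crop (159,58) and (159,169). Next is the navy bottle.

```bash
python3 - <<'E'
from h import *
im,K,E=cam("wrist")
a,b=onz(K,E,(319,157.5),86),onz(K,E,(319,269),86);d=a-b
print(a,b,(a+b)/2,np.linalg.norm(d),np.degrees(np.arctan2(d[1],d[0])))
print((a+b)/2-26*d/np.linalg.norm(d))
s,R=state();print(s["tcp_pos"],go((504,-2,180),10))
E
```

```text
[641.09824589 228.73287908  86.        ] [662.48463702 106.98498031  86.        ] [651.79144146 167.8589297   86.        ] 123.61200824067977 99.9630037937104
[656.28975984 142.25101819  86.        ]
[645.7467028  192.43006484 219.90708261] (array([  3.8 , -16.72, -17.35]), 'jaw', np.float64(9.9), 'turn', np.float64(-0.08664222956267054))
```

Request:
send_rows(moves=[0,0,-4.2,-4.3,0,0,0,-4.2,-4.3,0,0,1.5,-4.2,-4.3,0,0,1.5,-4.1,-4.3,0,0,0.8,0,0,0])

```text
time: 7.48
tcp_pos: [498.9, -4.8, 174.5]
eef_rot: [3.037, 1.568, -3.077]
ft_force: [0.6, 0.9, 0.7]
finger_gap: 0.996
```

Request:
send_rows(moves=[0,0,0,0,0,0,0,0,0,0])

```text
time: 7.72
tcp_pos: [503.4, -1.7, 175.7]
eef_rot: [-0.091, 1.569, 0.084]
ft_force: [-0.2, 0.5, 0.1]
finger_gap: 0.999
```

```bash
python3 - <<'E'
from h import *
im,K,E=cam("wrist");cv2.imwrite("pics/w5.png",im[:,:,::-1])
s,R=state();print(s["time"],s["tcp_pos"],go((504,-2,45),10),proj(K,E,(504,-2,62)))
E
```

```text
7.775 [503.37079802  -1.63053775 175.63164282] (array([13.06, -0.04,  0.04]), 'jaw', np.float64(10.0), 'turn', np.float64(-0.0042693620625300355)) [319.03731702 199.15456933]
```

View pics/w5.png

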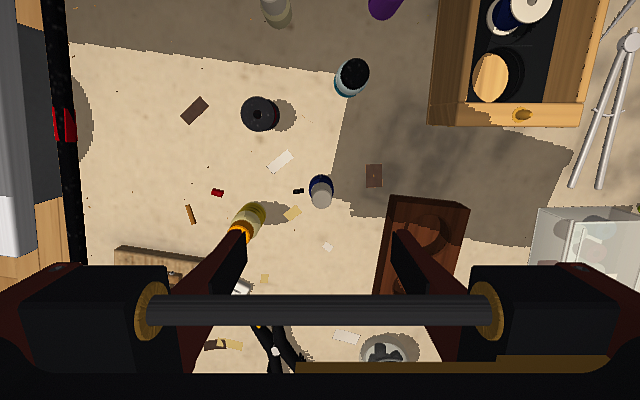

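Cap is at (321,196), against (319,199) predicted. Hardener cap is at (354,73), resin cap (241,230), and the right pin (522,115).

```bash
python3 - <<'E'
from h import *
im,K,E=cam("wrist")
for n,p,z in(("navy",(321,196.5),62),("hard",(354.5,73),74),("resin",(241,229),74),("red",(259,113),38),("pinR",(522,113.5),86),("trayL",(389,196),34),("trayL2",(469,208),34)):print(n,onz(K,E,p,z).round(1))
w=onz(K,E,(321,196.5),62);print(go((w[0],w[1],45),9.8))
E
```

```text
navy [505.3   1.   62. ]
hard [513.2 111.2  74. ]
resin [436.1 -40.1  74. ]
red [433.4  66.1  38. ]
pinR [650.9 103.3  86. ]
trayL [577.3   6.6  34. ]
trayL2 [664.5   8.5  34. ]
(array([13.06,  0.22,  0.24]), 'jaw', np.float64(10.0), 'turn', np.float64(0.19821538706825947))
```

Request:
send_rows(moves=[0,4,0.15,0.15,0,0,4,0,0,0,0,3,0,0,0,0,1.4,0,0,0,0,0.6,0,0,0])

```text
time: 8.45
tcp_pos: [503.7, -0.4, 44.8]
eef_rot: [3.02, 1.571, -3.09]
ft_force: [0.1, -0.0, 0.6]
finger_gap: 1.004
```

Request:
send_rows(moves=[160,0,0,0,0,255,0,0,0,0,255,0,0,0,0,255,0,0,0,0,255,0,0,0,0])

```text
time: 9.07
tcp_pos: [503.4, -0.8, 45.4]
eef_rot: [-0.216, 1.57, -0.043]
ft_force: [-0.4, 0.4, 0.2]
finger_gap: 0.469
```

Request:
send_rows(moves=[255,0,0,0,0,255,0,0,0,0,255,0,0,0,0,255,-1,0,0,0,255,-3,0,0,0])

```text
time: 9.7
tcp_pos: [502.3, -0.8, 85.0]
eef_rot: [2.95, 1.568, 3.123]
ft_force: [-0.2, -0.1, -0.1]
finger_gap: 0.23
```

```bash
python3 - <<'E'
from h import *
s,R=state();print(s["time"],s["tcp_pos"],s["finger_gap"]*88,go((651,141,170),9.8))
E
```

```text
9.7 [502.26173247  -0.77130108  84.97097214] 20.229596012951664 (array([-8.55, 11.41, 17.07]), 'jaw', np.float64(9.9), 'turn', np.float64(0.1145370887888646))
```

Request:
send_rows(moves=[255,-4,0,0,0,255,-4,2,3,0,255,0,3.5,5,0,255,0,3.5,5,0,255,0,2.3,4,0])

```text
time: 10.32
tcp_pos: [652.8, 141.8, 166.3]
eef_rot: [0.065, 1.569, 0.239]
ft_force: [0.3, 0.3, 0.0]
finger_gap: 0.231
```

Request:
send_rows(moves=[255,0,0,0,0,255,0,0,0,0])

```text
time: 10.58
tcp_pos: [650.4, 139.5, 165.0]
eef_rot: [-2.997, 1.569, -2.824]
ft_force: [-0.7, -0.1, -0.4]
finger_gap: 0.227
```

```bash
python3 - <<'E'
from h import *
im,K,E=cam("wrist");cv2.imwrite("pics/w6.png",im[:,:,::-1])
s,R=state();print(s["time"],s["tcp_pos"],s["finger_gap"],go((651,141,52),9.8),proj(K,E,(634,225,86)),proj(K,E,(637,229,86)))
E
```

```text
10.625 [650.18048347 139.06646884 165.10522177] 0.23112680957319845 (array([11.31,  0.18,  0.13]), 'jaw', np.float64(9.9), 'turn', np.float64(0.09760966730611642)) [317.11277772 100.35621549] [321.92852219  95.57749955]
```

View pics/w6.png

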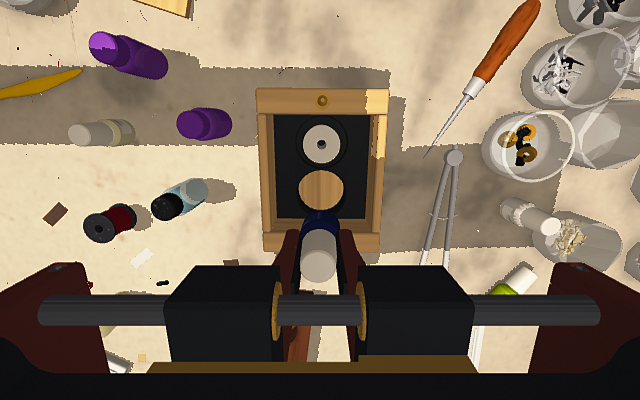

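Bottle is held. Pin L is at (322,100), the spool top at (322,145), and the deep pocket floor at (321,190).

```bash
python3 - <<'E'
from h import *
im,K,E=cam("wrist")
print(onz(K,E,(322.5,99),86),onz(K,E,(322,145),62),onz(K,E,(321,190),6))
s,R=state();print(s["tcp_pos"],go((651.5,142,52),9.8))
E
```

```text
[637.73807048 226.29614844  86.        ] [644.00617213 190.32212773  62.        ] [652.95229752 136.97206725   6.        ]
[650.25325215 138.87854461 165.21081725] (array([11.32,  0.29,  0.19]), 'jaw', np.float64(9.9), 'turn', np.float64(0.07506041162878319))
```

Request:
send_rows(moves=[255,3.5,0.05,0.2,0,255,3,0,0,0,255,2.5,0,0,0,255,1.4,0,0,0,255,0.8,0,0,0])

```text
time: 11.3
tcp_pos: [652.9, 140.1, 53.0]
eef_rot: [-3.06, 1.57, -2.888]
ft_force: [0.1, -0.5, 0.2]
finger_gap: 0.235
```

Request:
send_rows(moves=[255,0,0,0,0,180,0,0,0,0,140,0,0,0,0,130,0,0,0,0,130,0,0,0,0])

```text
time: 11.92
tcp_pos: [653.4, 140.7, 53.4]
eef_rot: [0.041, 1.57, 0.214]
ft_force: [0.4, -0.2, -0.9]
finger_gap: 0.49
```

Request:
send_rows(moves=[130,0,0,0,0,130,-1.5,0,0,0,130,-4,0,0,0,100,-4,0,0,0,0,-4,0,0,0])

```text
time: 12.55
tcp_pos: [653.3, 140.7, 190.6]
eef_rot: [0.015, 1.57, 0.188]
ft_force: [1.4, -0.0, -0.5]
finger_gap: 0.681
```

Request:
send_rows(moves=[0,0,0,0,0,0,0,0,0,0])

```text
time: 12.8
tcp_pos: [652.9, 140.6, 188.4]
eef_rot: [-0.307, 1.571, -0.134]
ft_force: [-1.3, -0.5, -0.4]
finger_gap: 0.904
```

```bash
python3 - <<'E'
from h import *
im,K,E=cam("wrist");cv2.imwrite("pics/w7.png",im[:,:,::-1])
s,R=state();print(s["time"],s["tcp_pos"],s["finger_gap"],proj(K,E,(652,140,68)),go((452,359,200),-7))
E
```

```text
12.85 [652.5063862  140.50123959 187.48488272] 0.948051127407778 [317.61276622 197.3126465 ] (array([ -1.23,  24.98, -15.99]), 'jaw', np.float64(9.9), 'turn', np.float64(16.915815236397208))
```

View pics/w7.png

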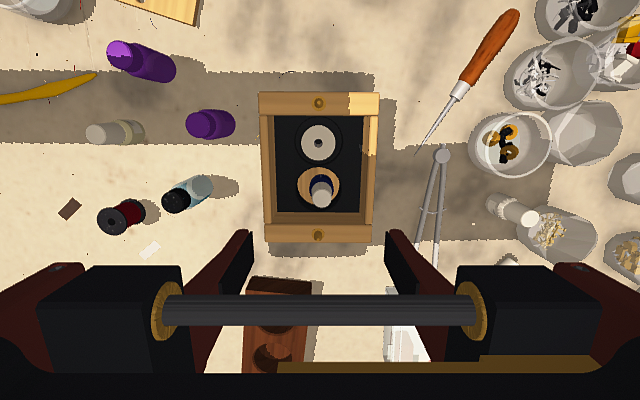

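Both items stand in their pockets, with the navy cap at (321,197). The pins are at (319,102) and (318,236), and I'll use them for the case pose.

```bash
python3 - <<'E'
from h import *
im,K,E=cam("wrist")
a,b=onz(K,E,(319,101),86),onz(K,E,(318.2,234.5),86);d=a-b
print(a,b,(a+b)/2,np.linalg.norm(d),np.degrees(np.arctan2(d[1],d[0])))
s,R=state();print(s["tcp_pos"])
c=im[80:250,250:390,::-1];cv2.imwrite("pics/w7c.png",cv2.resize(c,None,fx=3.5,fy=3.5,interpolation=cv2.INTER_CUBIC))
E
```

```text
[637.45581683 227.05023592  86.        ] [657.3973897  109.16338639  86.        ] [647.42660326 168.10681116  86.        ] 119.56159760317138 99.60118350267996
[652.34379515 140.46650304 187.000124  ]
```

Request:
send_rows(moves=[0,0,5,-3.2,0,0,0,5,-3.2,0,0,0,5,-3.2,0,0,0,5,-3.2,0,0,0,5,-3.2,0])

```text
time: 13.52
tcp_pos: [450.6, 360.1, 187.0]
eef_rot: [-2.678, 1.569, -2.505]
ft_force: [0.0, 0.3, -1.5]
finger_gap: 1.004
```

Request:
send_rows(moves=[0,0.3,0,0,8.45,0,0.5,0,0,8.45,0,0,0,0,0,0,0,0,0,0])

```text
time: 14.02
tcp_pos: [452.4, 359.0, 179.6]
eef_rot: [-2.37, 1.57, -2.489]
ft_force: [-0.7, -0.2, 0.6]
finger_gap: 1.004
```

```bash
python3 - <<'E'
from h import *
im,K,E=cam("wrist");cv2.imwrite("pics/w8.png",im[:,:,::-1])
s,R=state();print(s["time"],s["tcp_pos"],s["finger_gap"],go((452,359,21),-7))
E
```

```text
14.075 [452.5959808  359.09718398 179.82372824] 1.0016939672634768 (array([ 1.588e+01, -1.000e-02, -5.000e-02]), 'jaw', np.float64(-6.9), 'turn', np.float64(0.12384181371656666))
```

View pics/w8.png

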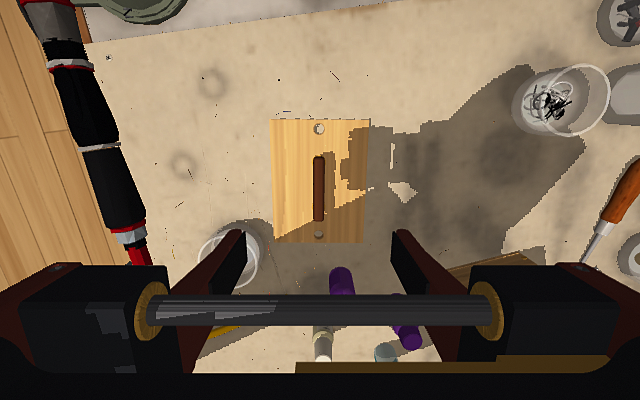

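The cover holes are at (319,129) and (319,233.5), and the handle is centred at column 319, in line with the jaws.

```bash
python3 - <<'E'
from h import *
im,K,E=cam("wrist")
a,b=onz(K,E,(319,129),8),onz(K,E,(318.8,233.5),8);d=a-b
print(a,b,(a+b)/2,np.linalg.norm(d),np.degrees(np.arctan2(d[1],d[0])))
s,R=state();c=(a+b)/2;print(s["tcp_pos"],go((c[0],c[1],21),-7),onz(K,E,(230,258),40))
c=im[105:255,260:380,::-1];cv2.imwrite("pics/w8c.png",cv2.resize(c,None,fx=4,fy=4,interpolation=cv2.INTER_CUBIC))
E
```

```text
[460.53313017 421.2313036    8.        ] [445.75592686 299.85049209   8.        ] [453.14452851 360.54089785   8.        ] 122.27700985827798 83.05882639278566
[452.70951582 359.12070012 179.99811234] (array([15.9 ,  0.15,  0.03]), 'jaw', np.float64(-6.9), 'turn', np.float64(0.0898089336975687)) [345.60962572 295.56809416  40.        ]
```

View pics/w8c.png

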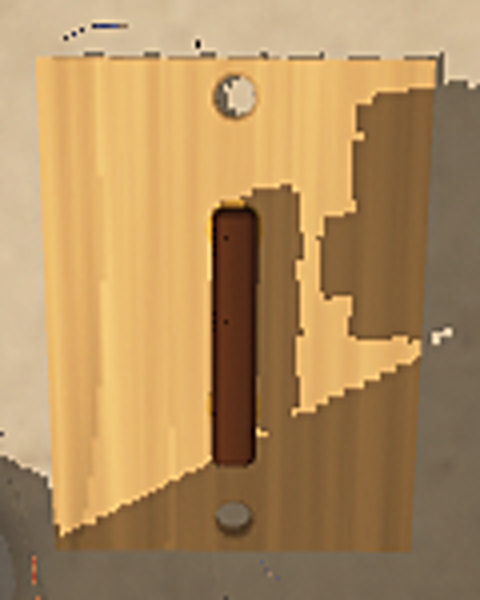

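Request:
send_rows(moves=[0,5,0.1,0,0,0,4.5,0,0,0,0,3.5,0,0,0,60,2,0,0,0,120,0.9,0,0,0])

```text
time: 14.75
tcp_pos: [452.7, 360.2, 20.4]
eef_rot: [-2.398, 1.57, -2.519]
ft_force: [-0.1, 0.7, -0.9]
finger_gap: 0.811
```

Request:
send_rows(moves=[255,0,0,0,0,255,0,0,0,0,255,0,0,0,0,255,0,0,0,0,255,0,0,0,0])

```text
time: 15.38
tcp_pos: [452.8, 360.5, 21.5]
eef_rot: [0.758, 1.57, 0.636]
ft_force: [-0.5, -0.1, 0.1]
finger_gap: 0.245
```

Request:
send_rows(moves=[255,0,0,0,0,255,0,0,0,0,255,0,0,0,0,255,0,0,0,0,255,0,0,0,0])

```text
time: 16.0
tcp_pos: [452.7, 360.3, 21.2]
eef_rot: [-2.719, 1.571, -2.841]
ft_force: [-0.6, 0.1, 2.6]
finger_gap: 0.137
```

Request:
send_rows(moves=[255,-0.5,0,0,0,255,-2,0,0,0,255,-4,0,0,0,255,-5,0,0,0,255,-4,0,0,0])

```text
time: 16.62
tcp_pos: [453.0, 360.6, 179.4]
eef_rot: [0.75, 1.569, 0.628]
ft_force: [0.5, 0.4, -2.7]
finger_gap: 0.134
```

```bash
python3 - <<'E'
from h import *
s,R=state();print(s["time"],s["tcp_pos"],s["finger_gap"]*88,s["moment"],go((648,168,175),9.8))
E
```

```text
16.625 [452.9931244  360.56691428 179.39539825] 11.818845424074231 [-0.06775889 -0.0038812  -0.01227476] (array([  0.45, -16.74,  21.7 ]), 'jaw', np.float64(-7.0), 'turn', np.float64(-16.78129529305474))
```

Request:
send_rows(moves=[255,0,0,0,-8.4,255,0,0,0,-8.4,255,0,0,0,0,255,0,-3.7,2.6,0,255,0,-3.7,2.6,0])

```text
time: 17.25
tcp_pos: [517.0, 296.0, 176.8]
eef_rot: [0.315, 1.57, 0.485]
ft_force: [0.6, 0.8, -1.7]
finger_gap: 0.135
```

Request:
send_rows(moves=[255,0,-3.7,2.7,0,255,0,-3.7,2.7,0,255,0,-3.7,2.7,0,255,0,-3.6,2.6,0,255,0,-0.2,0,0])

```text
time: 17.88
tcp_pos: [649.3, 165.4, 176.5]
eef_rot: [-0.279, 1.57, -0.114]
ft_force: [-0.1, 0.8, -2.1]
finger_gap: 0.129
```

Request:
send_rows(moves=[255,1,0,0,0,255,1,0,0,0,255,0,0,0,0,255,0,0,0,0,255,0,0,0,0])

```text
time: 18.5
tcp_pos: [647.5, 168.1, 156.5]
eef_rot: [0.074, 1.57, 0.246]
ft_force: [0.2, -1.0, -1.1]
finger_gap: 0.136
```

```bash
python3 - <<'E'
from h import *
im,K,E=cam("wrist")
c=im[60:360,200:440,::-1];cv2.imwrite("pics/w9.png",cv2.resize(c,None,fx=2,fy=2,interpolation=cv2.INTER_CUBIC))
s,R=state();print(s["time"],s["tcp_pos"],s["finger_gap"],s["moment"],go((648,167,110),9.8))
u=s["tcp_pos"][2]-21
for l in((0,62),(0,-62)):
    y=R[:,1];w=s["tcp_pos"]+y*l[1];w[2]=u+8;print((proj(K,E,w)-[200,60])*2)
E
```

```text
18.55 [647.56167514 168.00989833 156.58155185] 0.13481514992139934 [-0.1111505   0.04273512 -0.00373626] (array([ 4.66, -0.11,  0.02]), 'jaw', np.float64(9.8), 'turn', np.float64(0.02720043866247579))
[237.75413123 161.26702915]
[237.443629   532.19605802]
```

View pics/w9.png

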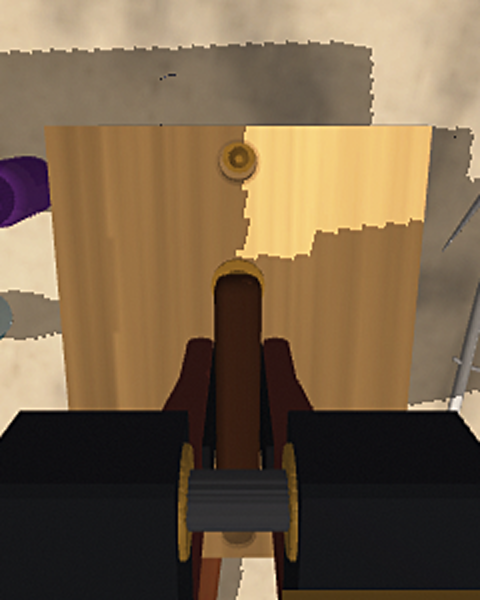

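The pin tip at crop (237,156) shows through the hole centred at (238,160). I'll work out the relative offset from those.

```bash
python3 - <<'E'
from h import *
im,K,E=cam("wrist")
s,R=state();z=s["tcp_pos"][2]-21+8
g=cv2.cvtColor(im[115:165,295:345],cv2.COLOR_RGB2GRAY)
print(g[10:38:1,12:36])
h=onz(K,E,(319,140.3),z);p=onz(K,E,(318.7,138),86)
d=p-h;print(h,p,"pin-hole in tool cm",R.T@np.r_[d[:2],0]/10, R.T@(h-s["tcp_pos"]))
E
```

```text
[[119 118 116 115 114 113 112 111 111 112 113 114 115 114 104 213 212 206
  205 205 207 210 212 213]
 [118 118 117 115 114 112 111 109 112 112 113 114 115 112 102 219 208 203
  205 204 206 210 211 212]
 [118 118 117 114 114 114 111 111 112 112 114 114 115 112 100 217 207 204
  205 204 206 209 212 213]
 [118 117 117 115 113 113 112 112 112 114 116 116 117 113 102 218 208 204
  205 204 206 209 212 212]
 [118 117 117 115 113 114 111 114 114 112 108 109 108 110  99 221 211 205
  206 205 206 209 212 212]
 [118 118 117 116 113 114 114 107 102  99  98  99  98  96  86 182 184 199
  209 206 206 209 213 213]
 [118 118 117 115 114 110 100 100  97 103 104 106 105 105  91 163 177 175
  194 209 208 210 213 213]
 [117 119 117 116 111 102 101 105 111 112 114 116 116 116 110 112 128 160
  178 186 212 211 213 213]
 [117 118 118 111 103 107 110 110 113 116  91  80  68  77 102 111 107 107
  165 179 197 212 214 213]
 [117 120 115 105 107 111 111 111 116  79  65  68  69  67  69  92 112 106
  109 144 180 199 215 213]
 [120 120 106 105 114 110 111 115  79  65  68  68  73  73  73  71  91 108
  103 100 184 18
[... 1218 characters left out ...]
212]
 [119 119 118 110 101  89  66  94 108 121 121 121 120 121 120 120  88  51
  125 177 183 211 213 211]
 [118 118 118 117 103 100  87  73  66  80  78  91  90  88  74  57  76 147
  172 171 199 211 212 212]
 [119 118 117 117 115 107  98  95  86  88  70  71  72  78  67 173 168 170
  190 205 207 209 211 211]
 [119 118 117 116 115 116 109  99  95  96  94  95  92  88  72 171 179 187
  206 205 205 209 212 211]
 [119 119 117 115 115 115 116 114 109 103 100  98  96  92 192 191 206 205
  205 204 205 208 212 211]]
[637.1011448  229.18329441 143.53833452] [637.41142842 226.78249768  86.        ] pin-hole in tool cm [-1.31545897e-05 -2.41853817e-01 -1.03797797e-02] [13.00206539 62.16078912  0.18617682]
```

```bash
python3 - <<'E'
from h import *
im,K,E=cam("wrist")
s,R=state();z=s["tcp_pos"][2]-21+8
h=onz(K,E,(318.9,140.8),z)
for q,zz in(((319.2,139.),86),((318.9,138.),80)):
    p=onz(K,E,q,zz);d=p-h;print(h,p,"pin-hole cm",R.T@np.r_[d[:2],0]/10)
print(s["tcp_pos"],E[:3,3])
E
```

```text
[637.04976131 228.79155095 143.49633478] [637.85899185 226.00796002  86.        ] pin-hole cm [ 1.58951908e-05 -2.88082543e-01  3.22610243e-02]
[637.04976131 228.79155095 143.49633478] [637.58328287 226.32302914  80.        ] pin-hole cm [ 4.65366261e-06 -2.52334849e-01  1.04678566e-02]
[647.53750762 167.83369958 156.49633478] [634.68064184 240.83714048 310.68691913]
```

Request:
send_rows(moves=[255,1,-0.26,0.02,0,255,1.5,0,0,0,255,1,0,0,0,255,0.4,0,0,0,255,0,0,0,0])

```text
time: 19.27
tcp_pos: [647.8, 165.2, 116.6]
eef_rot: [-3.076, 1.57, -2.905]
ft_force: [0.1, -1.1, -1.5]
finger_gap: 0.133
```

```bash
python3 - <<'E'
from h import *
im,K,E=cam("wrist")
s,R=state();print(s["tcp_pos"],s["ft_force"])
c=np.vstack([cv2.resize(im[115:165,284:354,::-1],None,fx=8,fy=8,interpolation=cv2.INTER_NEAREST),cv2.resize(im[310:345,284:354,::-1],None,fx=8,fy=8,interpolation=cv2.INTER_NEAREST)][:1])
cv2.imwrite("pics/w10.png",c[:600])
E
```

```text
[648.12297624 165.24360801 117.11025984] [-0.00353872  0.11597872 -1.15884088]
```

View pics/w10.png

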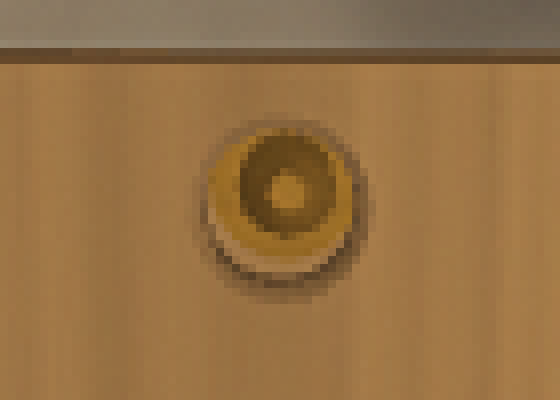

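```bash
python3 - <<'E'
from h import *
im,K,E=cam("wrist")
s,R=state();z=s["tcp_pos"][2]-21+8
h=onz(K,E,(319.25,141),z)
for q,zz in(((320,139.),86),((319.9,138),80)):
    p=onz(K,E,q,zz);d=p-h;print(h,p,"pin-hole cm",R.T@np.r_[d[:2],0]/10)
print(s["tcp_pos"],R.T@(h-s["tcp_pos"]))
E
```

```text
[637.86361497 226.08631413 104.45130232] [638.38935078 226.03552514  86.        ] pin-hole cm [ 2.75349589e-05 -1.39663326e-02  5.09383691e-02]
[637.86361497 226.08631413 104.45130232] [638.31441281 226.25293389  80.        ] pin-hole cm [2.61450422e-05 8.73375466e-03 4.72602286e-02]
[648.31649113 165.27027644 117.45130232] [1.30017368e+01 6.17074090e+01 5.97686314e-02]
```

Request:
send_rows(moves=[255,0.5,0,0.04,0,255,0.4,0,0,0,255,0.3,0,0,0,255,0.2,0,0,0,255,0,0,0,0])

```text
time: 20.0
tcp_pos: [648.3, 165.3, 103.0]
eef_rot: [-3.092, 1.57, -2.921]
ft_force: [-0.3, 0.7, -1.0]
finger_gap: 0.136
```

```bash
python3 - <<'E'
from h import *
s,R=state();print(s["tcp_pos"],s["ft_force"],s["moment"],go((648,165.5,93),9.8))
E
```

```text
[648.32159943 165.25152948 102.96697184] [-0.2967295   0.746049   -0.97115558] [-0.01717978  0.07152622  0.00243323] (array([ 1.  ,  0.03, -0.03]), 'jaw', np.float64(9.8), 'turn', np.float64(0.016161458223365344))
```

Underside is at about 82 mm, 4 mm below the pin tips, and there is no contact force. Continuing down slowly.

Request:
send_rows(moves=[255,0.2,0,0,0,255,0.2,0,0,0,255,0.2,0,0,0,255,0.2,0,0,0,255,0,0,0,0])

```text
time: 20.62
tcp_pos: [648.3, 165.2, 94.9]
eef_rot: [-3.016, 1.57, -2.845]
ft_force: [0.5, 0.3, -2.1]
finger_gap: 0.136
```

Request:
send_rows(moves=[255,0.1,0,0,0,255,0.1,0,0,0,255,0,0,0,0])

```text
time: 21.0
tcp_pos: [648.5, 165.3, 93.3]
eef_rot: [-0.014, 1.571, 0.157]
ft_force: [-0.3, -0.1, -0.1]
finger_gap: 0.131
```

Request:
send_rows(moves=[255,0.1,0,0,0,255,0,0,0,0])

```text
time: 21.25
tcp_pos: [648.5, 165.3, 93.3]
eef_rot: [-0.163, 1.571, 0.008]
ft_force: [-4.2, -1.2, 7.4]
finger_gap: 0.132
```

Contact at the expected seated height (TCP 93). Releasing.

Request:
send_rows(moves=[220,0,0,0,0,200,0,0,0,0,160,0,0,0,0,130,0,0,0,0,100,0,0,0,0])

```text
time: 21.88
tcp_pos: [648.4, 165.3, 92.0]
eef_rot: [-3.111, 1.571, -2.94]
ft_force: [0.3, -1.1, 0.5]
finger_gap: 0.518
```

Request:
send_rows(moves=[80,0,0,0,0,80,-1,0,0,0,80,-3,0,0,0,0,-4,0,0,0,0,-3,0,0,0])

```text
time: 22.5
tcp_pos: [649.0, 165.4, 204.7]
eef_rot: [0.069, 1.569, 0.241]
ft_force: [0.6, 0.2, -1.1]
finger_gap: 0.873
```

```bash
python3 - <<'E'
from h import *
im,K,E=cam("wrist")
s,R=state();print(s["tcp_pos"],go((513,112,190),10),proj(K,E,(638,226,86)))
t,Kt,Et=cam("top")
c=cv2.resize(im[40:300,200:440,::-1],None,fx=1.6,fy=1.6);c2=cv2.resize(t[110:310,270:430,::-1],None,fx=2.08,fy=2.08)
c2=c2[:c.shape[0]];cv2.imwrite("pics/w11.png",np.hstack([c,cv2.copyMakeBorder(c2,0,c.shape[0]-c2.shape[0],0,0,0)]))
E
```

```text
[650.93132293 165.89694534 208.91247688] (array([  1.78,  -2.96, -14.52]), 'jaw', np.float64(9.8), 'turn', np.float64(-0.1841530302761214)) [317.89525089 132.40125484]
```

View pics/w11.png

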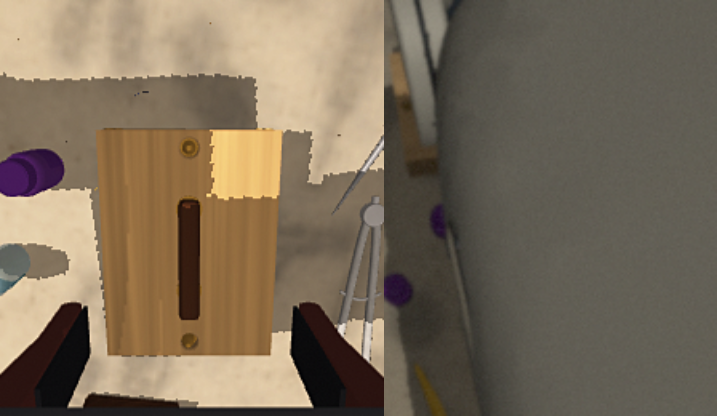

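The cover is seated flat, with both pin tips showing through the holes at (189,147) and (189,340). Next is the hardener; two views put it at (513.5,111.5).

Request:
send_rows(moves=[0,0,-1,-4.8,0,0,0,-1,-4.8,0,0,1.5,-1,-4.7,0,0,0,0,0,0,0,0,0,0,0])

```text
time: 23.22
tcp_pos: [513.4, 111.5, 187.3]
eef_rot: [0.069, 1.57, 0.24]
ft_force: [0.7, -0.5, -0.1]
finger_gap: 0.999
```

```bash
python3 - <<'E'
from h import *
im,K,E=cam("wrist");cv2.imwrite("pics/w12.png",im[:,:,::-1])
s,R=state();print(s["time"],s["tcp_pos"],go((513.5,111.5,40),10))
q=proj(K,E,(513.5,111.5,74));x,y=q.astype(int);print(q)
hs=cv2.cvtColor(im,cv2.COLOR_RGB2HSV)
m=(im.max(2)<60).astype(np.uint8);m[:y-25]=0;m[y+25:]=0;m[:,:x-25]=0;m[:,x+25:]=0
n,l,st,c=cv2.connectedComponentsWithStats(m)
for i in range(1,n):
    if st[i,4]>80:print(st[i],c[i],onz(K,E,c[i],74))
E
```

```text
23.275 [513.97673441 111.6798445  187.47081146] (array([ 1.475e+01, -1.000e-02, -7.000e-02]), 'jaw', np.float64(9.8), 'turn', np.float64(-0.18613663739402853))
[318.63559884 198.83760932]
[308 184  24  26 490] [319.36122449 196.23061224] [513.74093566 114.15601984  74.        ]
```

Request:
send_rows(moves=[0,4.5,0.1,0,0,0,4.5,0,0,0,0,3.2,0,0,0,0,1.7,0,0,0,0,0.8,0,0,0])

```text
time: 23.9
tcp_pos: [513.1, 112.6, 39.5]
eef_rot: [2.866, 1.571, 3.037]
ft_force: [-0.3, 0.6, 0.3]
finger_gap: 1.0
```

Request:
send_rows(moves=[160,0,0,0,0,255,0,0,0,0,255,0,0,0,0,255,0,0,0,0,255,0,0,0,0])

```text
time: 24.52
tcp_pos: [512.6, 112.3, 40.5]
eef_rot: [-0.017, 1.57, 0.154]
ft_force: [-0.7, -0.1, 0.6]
finger_gap: 0.473
```

Request:
send_rows(moves=[255,0,0,0,0,255,0,0,0,0,255,-1,0,0,0,255,-3,0,0,0,255,-5,0,0,0])

```text
time: 25.15
tcp_pos: [511.2, 112.1, 130.3]
eef_rot: [-3.121, 1.567, -2.95]
ft_force: [0.8, -1.1, -0.4]
finger_gap: 0.326
```

```bash
python3 - <<'E'
from h import *
s,R=state();print(s["time"],s["tcp_pos"],s["finger_gap"]*88,go((627,-26,130),4),go((627,-26,130),9.8))
E
```

```text
25.15 [511.21767428 112.06008848 130.30676746] 28.678310187910927 (array([ -0.  , -15.58,   9.06]), 'jaw', np.float64(9.8), 'turn', np.float64(5.814720080702358)) (array([ -0.  , -15.58,   9.06]), 'jaw', np.float64(9.8), 'turn', np.float64(0.01472008070234665))
```

Request:
send_rows(moves=[255,-1,-4,2.3,0,255,-1,-4,2.3,0,255,0,-4,2.3,0,255,0,-3.6,2.1,0,255,0,0,0,0])

```text
time: 25.78
tcp_pos: [629.3, -28.2, 150.8]
eef_rot: [-0.353, 1.569, -0.184]
ft_force: [-0.2, 0.2, 0.6]
finger_gap: 0.325
```

Request:
send_rows(moves=[255,0,0,0,0,255,0,0,0,0])

```text
time: 26.02
tcp_pos: [626.8, -25.1, 150.2]
eef_rot: [2.78, 1.57, 2.952]
ft_force: [0.4, 0.3, 0.2]
finger_gap: 0.323
```

```bash
python3 - <<'E'
from h import *
im,K,E=cam("wrist")
s,R=state();print(s["time"],s["tcp_pos"],s["finger_gap"])
q=[proj(K,E,p) for p in((627,-27,34),(631,-92,34),(664,8,34),(586,6,34))];print(np.round(q,0))
for p in q[:2]:cv2.drawMarker(im,tuple(p.astype(int).tolist()),(0,255,0),0,8)
t,_,_=cam("top")
cv2.imwrite("pics/w13.png",np.vstack([im[70:370,140:540,::-1],cv2.resize(t[110:310,300:480,::-1],(400,300))[:, :]]))
E
```

```text
26.075 [626.98665434 -25.05665906 150.24920772] 0.33140248291112195
[[319. 200.]
 [312. 261.]
 [364. 171.]
 [281. 159.]]
```

View pics/w13.png

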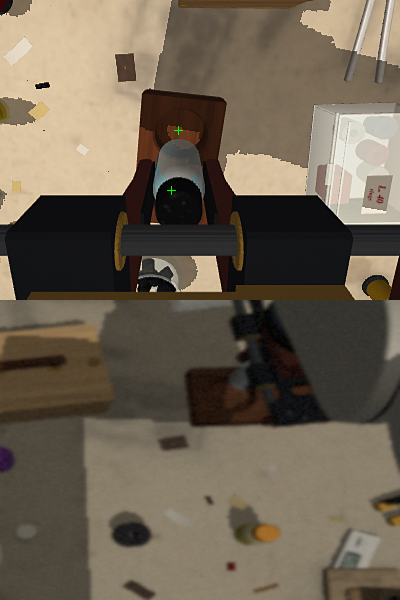

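The tray's far corners are at crop (143,90) and (226,101), and the pocket rim centre is at (181,129). This is within 2 px of the prediction, so I can lower the hardener.

Request:
send_rows(moves=[255,3.5,-0.1,0.15,0,255,3,0,0,0,255,2,0,0,0,255,1,0,0,0,255,0.6,0,0,0])

```text
time: 26.75
tcp_pos: [629.7, -26.6, 49.1]
eef_rot: [-0.25, 1.57, -0.078]
ft_force: [-0.8, -0.2, -0.1]
finger_gap: 0.328
```

Request:
send_rows(moves=[255,0,0,0,0,180,0,0,0,0,130,0,0,0,0,100,0,0,0,0,80,0,0,0,0])

```text
time: 27.38
tcp_pos: [629.5, -26.8, 49.4]
eef_rot: [-0.221, 1.571, -0.05]
ft_force: [0.2, 0.1, -0.2]
finger_gap: 0.628
```

Request:
send_rows(moves=[60,0,0,0,0,60,-2,0,0,0,0,-4.5,0,0,0,0,-4.5,0,0,0,0,-3,0,0,0])

```text
time: 28.0
tcp_pos: [630.3, -26.8, 193.1]
eef_rot: [-0.236, 1.567, -0.065]
ft_force: [0.6, -0.2, 1.0]
finger_gap: 0.997
```

```bash
python3 - <<'E'
from h import *
im,K,E=cam("wrist");s,R=state()
q=proj(K,E,(628,-26.5,82));x,y=q.astype(int);print(q)
m=(im.max(2)<50).astype(np.uint8);m[:y-30]=0;m[y+30:]=0;m[:,:x-30]=0;m[:,x+30:]=0
n,l,st,c=cv2.connectedComponentsWithStats(m)
for i in range(1,n):
    if st[i,4]>80:print(st[i],c[i],onz(K,E,c[i],82))
print(s["tcp_pos"],go((435,-43,185),-56),go((435,-43,185),9.8))
cv2.imwrite("pics/w14.png",im[:,:,::-1])
E
```

```text
[315.91120157 198.62259626]
[ 285  168   60   44 1572] [316.34160305 188.73791349] [626.77793377 -16.95304906  82.        ]
[632.20613061 -26.91756325 196.71179064] (array([  1.  ,   1.78, -19.72]), 'jaw', np.float64(9.8), 'turn', np.float64(65.81892842235501)) (array([  1.  ,   1.78, -19.72]), 'jaw', np.float64(9.8), 'turn', np.float64(0.01892842235501746))
```

Request:
send_rows(moves=[0,0,0.45,-4.9,0,0,0,0.45,-4.9,0,0,0,0.45,-4.9,0,0,0,0.45,-4.9,0,0,0,0,0,10.5])

```text
time: 28.68
tcp_pos: [429.3, -42.4, 189.4]
eef_rot: [3.064, 1.569, 3.048]
ft_force: [0.6, -0.3, -0.1]
finger_gap: 0.999
```

Request:
send_rows(moves=[0,0,0,0,10.5,0,0,0,0,10.5,0,0,0,0,10.5,0,0,0,0,10.5,0,0,0,0,10.5])

```text
time: 29.3
tcp_pos: [433.3, -42.5, 189.8]
eef_rot: [0.789, 1.57, -0.145]
ft_force: [0.7, -0.6, 0.3]
finger_gap: 1.0
```

Request:
send_rows(moves=[0,0,0,0,10.5,0,0,0,0,10.5,0,0,0,0,0,0,0,0,0,0])

```text
time: 29.8
tcp_pos: [433.2, -42.5, 189.5]
eef_rot: [1.127, 1.57, -0.164]
ft_force: [-0.1, -0.1, 0.2]
finger_gap: 0.997
```

```bash
python3 - <<'E'
from h import *
im,K,E=cam("wrist");s,R=state()
hs=cv2.cvtColor(im,cv2.COLOR_RGB2HSV)
m=cv2.inRange(hs,(8,190,120),(18,255,255))
q=proj(K,E,(435,-43,74));print(q);m[:, :int(q[0])-50]=0;m[:,int(q[0])+50:]=0
m[:int(q[1])-45]=0;m[int(q[1])+45:]=0
n,l,st,c=cv2.connectedComponentsWithStats(m)
for i in range(1,n):
    if st[i,4]>40:print(st[i],c[i],onz(K,E,c[i],74))
print(s["tcp_pos"],go((435,-43,40),-75))
t,Kt,Et=cam("top");m=cv2.inRange(cv2.cvtColor(t,cv2.COLOR_RGB2HSV),(8,190,90),(20,255,255))
E
```

```text
[318.89540649 197.1116645 ]
[313 189  23  16  62] [325.43548387 194.11290323] [439.59054729 -48.19931181  74.        ]
[433.21332677 -42.46344678 189.41020294] (array([14.94,  0.15,  0.1 ]), 'jaw', np.float64(-74.0), 'turn', np.float64(0.9827055651560244))
```

```bash
python3 - <<'E'
from h import *
im,K,E=cam("wrist");s,R=state()
m=((im[:,:,0].astype(int)-im[:,:,2])>110).astype(np.uint8)
m[:150]=0;m[245:]=0;m[:,:270]=0;m[:,370:]=0
n,l,st,c=cv2.connectedComponentsWithStats(m)
for i in range(1,n):
    if st[i,4]>40:print(st[i],c[i],onz(K,E,c[i],74))
hs=cv2.cvtColor(im,cv2.COLOR_RGB2HSV)
for y in range(168,222,3):print(y,[tuple(im[y,x]) and (int(hs[y,x,0]),int(hs[y,x,1]),int(hs[y,x,2])) for x in range(304,348,6)])
E
```

```text
[313 189  23  22 402] [323.85323383 199.29104478] [434.19185104 -48.13201765  74.        ]
168 [(17, 68, 204), (18, 67, 212), (18, 75, 116), (16, 77, 116), (17, 78, 114), (17, 76, 114), (17, 70, 209), (18, 70, 205)]
171 [(19, 72, 206), (18, 68, 207), (17, 74, 117), (15, 68, 117), (17, 72, 114), (16, 74, 114), (18, 66, 206), (18, 72, 208)]
174 [(18, 71, 209), (18, 69, 211), (21, 135, 108), (24, 225, 92), (23, 223, 104), (17, 77, 113), (18, 70, 207), (19, 68, 207)]
177 [(18, 68, 206), (18, 66, 208), (24, 225, 76), (24, 237, 99), (24, 226, 105), (17, 73, 112), (18, 69, 208), (18, 68, 207)]
180 [(18, 70, 209), (18, 68, 216), (22, 96, 104), (23, 104, 108), (23, 103, 114), (24, 113, 99), (17, 67, 210), (17, 67, 206)]
183 [(18, 69, 208), (18, 84, 192), (20, 110, 114), (23, 105, 133), (23, 106, 128), (23, 103, 136), (18, 67, 212), (18, 70, 207)]
186 [(18, 72, 209), (22, 177, 101), (25, 100, 140), (16, 255, 93), (16, 210, 101), (23, 96, 151), (18, 69, 206), (17, 70, 207)]
189 [(18, 69, 206), (22, 132, 106), (16, 255, 92), (17, 248, 187), (16, 245, 147), (24, 92, 175), (19, 74, 204), (18, 68, 
[... 579 characters left out ...]
55, 239), (21, 253, 239), (17, 234, 202), (17, 72, 206), (18, 68, 206)]
207 [(17, 69, 206), (18, 70, 208), (19, 221, 215), (22, 252, 239), (21, 254, 240), (18, 66, 194), (19, 73, 207), (18, 70, 207)]
210 [(19, 67, 212), (18, 67, 205), (17, 69, 203), (17, 174, 210), (16, 57, 206), (18, 76, 195), (18, 71, 208), (18, 69, 206)]
213 [(19, 66, 211), (18, 68, 210), (17, 73, 204), (17, 69, 204), (17, 70, 205), (18, 73, 203), (17, 72, 206), (17, 73, 206)]
216 [(18, 71, 207), (19, 72, 205), (19, 68, 205), (18, 68, 205), (18, 73, 204), (17, 72, 203), (18, 70, 204), (18, 71, 204)]
219 [(18, 72, 206), (17, 69, 207), (19, 72, 206), (18, 71, 207), (18, 75, 203), (17, 70, 201), (19, 70, 203), (17, 72, 203)]
```

Request:
send_rows(moves=[0,4.5,0,0.45,0,0,4.5,0,0,0,0,3.4,0,0,0,0,1.7,0,0,0,0,0.8,0,0,0])

```text
time: 30.58
tcp_pos: [434.0, -46.7, 39.2]
eef_rot: [-1.973, 1.569, 3.016]
ft_force: [-0.5, 0.1, -0.7]
finger_gap: 0.999
```

Request:
send_rows(moves=[160,0,0,0,0,255,0,0,0,0,255,0,0,0,0,255,0,0,0,0,255,0,0,0,0])

```text
time: 31.2
tcp_pos: [434.6, -46.8, 40.4]
eef_rot: [1.104, 1.57, -0.191]
ft_force: [0.3, 0.6, -0.6]
finger_gap: 0.467
```

Request:
send_rows(moves=[255,0,0,0,0,255,0,0,0,0,255,-1,0,0,0,255,-3,0,0,0,255,-5,0,0,0])

```text
time: 31.82
tcp_pos: [433.2, -46.6, 130.6]
eef_rot: [-1.981, 1.567, 3.007]
ft_force: [1.0, -0.6, 0.3]
finger_gap: 0.327
```

Request:
send_rows(moves=[255,-3,0,0,-10.5,255,0,0,0,-10.5,255,0,0,0,-10.5,255,0,0,0,-10.5,255,0,0,0,-10.5])

```text
time: 32.45
tcp_pos: [434.3, -46.8, 160.8]
eef_rot: [0.21, 1.57, -0.162]
ft_force: [-0.5, 0.2, -0.0]
finger_gap: 0.326
```

Request:
send_rows(moves=[255,0,0,0,-10.5,255,0,0,0,-10.5,255,0,0,0,-5.5,255,0,0,0,0,255,0,0,0,0])

```text
time: 33.08
tcp_pos: [434.4, -46.8, 160.5]
eef_rot: [-0.214, 1.57, -0.132]
ft_force: [0.2, -0.5, -0.6]
finger_gap: 0.329
```

```bash
python3 - <<'E'
from h import *
s,R=state();print(s["time"],s["tcp_pos"],s["finger_gap"]*88,go((632.5,-90.5,160),4))
E
```

```text
33.075 [434.39935207 -46.80587296 160.45792024] 28.95350440328953 (array([ 0.05, -5.98, 19.39]), 'jaw', np.float64(4.7), 'turn', np.float64(0.7021177839219206))
```

Request:
send_rows(moves=[255,0,-1.5,4.8,0,255,0,-1.5,4.9,0,255,0,-1.5,4.9,0,255,0,-1.5,4.8,0,255,0,0,0,0])

```text
time: 33.7
tcp_pos: [635.7, -91.0, 160.0]
eef_rot: [-0.239, 1.569, -0.156]
ft_force: [-1.1, 0.0, -1.5]
finger_gap: 0.328
```

Request:
send_rows(moves=[255,0,0,0,0,255,0,0,0,0])

```text
time: 33.95
tcp_pos: [631.3, -90.0, 160.1]
eef_rot: [2.881, 1.569, 2.964]
ft_force: [-0.7, -0.3, -1.0]
finger_gap: 0.33
```

```bash
python3 - <<'E'
from h import *
im,K,E=cam("wrist");s,R=state();cv2.imwrite("pics/w15.png",im[:,:,::-1])
print(s["time"],s["tcp_pos"],go((632.5,-90.5,49),4))
# tray mask: brown dark
hs=cv2.cvtColor(im,cv2.COLOR_RGB2HSV)
q=np.array([proj(K,E,p) for p in((628.5,-26.5,82),(664,8,34),(586,6,34))]);print(q.round(0))
m=cv2.inRange(hs,(0,90,20),(14,255,130));m[230:]=0
n,l,st,c=cv2.connectedComponentsWithStats(m)
i=1+st[1:,4].argmax();print(st[i])
for r in range(st[i,1],225,10):
    x=np.where(l[r]==i)[0]
    if len(x):print(r,x.min(),x.max(),onz(K,E,(x.min(),r),34)[:2].round(),onz(K,E,(x.max(),r),34)[:2].round())
x,y=q[0].astype(int);mm=(im.max(2)<45).astype(np.uint8);mm[:y-40]=0;mm[y+40:]=0;mm[:,:x-40]=0;mm[:,x+40:]=0
n,l,st,c=cv2.connectedComponentsWithStats(mm)
for i in range(1,n):
    if st[i,4]>80:print("cap",st[i],c[i],onz(K,E,c[i],82))
E
```

```text
34.0 [631.540026   -89.975613   160.22933351] (array([11.12, -0.06,  0.1 ]), 'jaw', np.float64(4.8), 'turn', np.float64(0.8079442798525349))
[[322. 132.]
 [364.  94.]
 [278.  89.]]
[ 279   94   88  136 9645]
94 279 315 [587.   2.] [620.   5.]
104 279 366 [588.  -7.] [667.  -0.]
114 279 365 [588. -15.] [667.  -9.]
124 279 365 [589. -24.] [668. -18.]
134 280 364 [590. -33.] [669. -27.]
144 279 363 [589. -43.] [669. -36.]
154 280 362 [591. -52.] [669. -46.]
164 280 362 [591. -62.] [670. -55.]
174 280 361 [592. -72.] [671. -65.]
184 280 361 [592. -82.] [672. -75.]
194 280 360 [593. -92.] [672. -85.]
204 281 359 [ 594. -102.] [672. -95.]
214 281 359 [ 595. -113.] [ 674. -106.]
224 281 358 [ 595. -123.] [ 674. -117.]
cap [294  96  61  76 983] [333.58799593 136.4404883 ] [637.75934492 -28.82898209  82.        ]
cap [310 119  29  29 650] [323.68153846 133.28923077] [629.83265112 -27.08806498  82.        ]
```

Request:
send_rows(moves=[255,3.5,-0.2,0.1,0,255,3.2,0,0,0,255,2.6,0,0,0,255,1.2,0,0,0,255,0.6,0,0,0])

```text
time: 34.62
tcp_pos: [633.7, -92.1, 49.1]
eef_rot: [2.952, 1.571, 3.036]
ft_force: [-0.3, -0.1, 0.6]
finger_gap: 0.327
```

Request:
send_rows(moves=[255,0,0,0,0,180,0,0,0,0,130,0,0,0,0,100,0,0,0,0,80,0,0,0,0])

```text
time: 35.25
tcp_pos: [634.0, -92.2, 49.4]
eef_rot: [-0.317, 1.571, -0.233]
ft_force: [-0.1, -0.9, 0.3]
finger_gap: 0.632
```

Request:
send_rows(moves=[60,0,0,0,0,60,-2,0,0,0,0,-4.5,0,0,0,0,-4.5,0,0,0,0,-4.5,0,0,0])

```text
time: 35.88
tcp_pos: [634.0, -92.2, 207.1]
eef_rot: [-0.261, 1.57, -0.177]
ft_force: [0.9, 0.2, -0.4]
finger_gap: 0.995
```

Request:
send_rows(moves=[0,0,5,0,0,0,0,5,-3,0,0,0,3,-5,0,0,0,0,-5,0,0,0,0,0,0])

```text
time: 36.5
tcp_pos: [490.1, 26.7, 205.1]
eef_rot: [3.106, 1.569, -3.092]
ft_force: [0.6, -0.6, 1.1]
finger_gap: 0.998
```

Request:
send_rows(moves=[0,0,0,0,0,0,0,0,0,0])

```text
time: 36.75
tcp_pos: [495.2, 26.3, 204.8]
eef_rot: [-0.044, 1.569, 0.039]
ft_force: [-0.5, -0.3, 0.5]
finger_gap: 1.0
```

```bash
python3 - <<'E'
from h import *
s,R=state();print(s["time"],s["tcp_pos"])
t,K,E=cam("top");sc,Ks,Es=cam("scene");w,Kw,Ew=cam("wrist")
m=((t[:,:,0].astype(int)-t[:,:,2])>60).astype(np.uint8)
n,l,st,c=cv2.connectedComponentsWithStats(m)
for i in range(1,n):
    if st[i,4]>25:print("orange top",st[i],onz(K,E,c[i],82)[:2].round())
m=((w[:,:,0].astype(int)-w[:,:,2])>110).astype(np.uint8)
n,l,st,c=cv2.connectedComponentsWithStats(m)
for i in range(1,n):
    if st[i,4]>60:print("orange wrist",st[i],onz(Kw,Ew,c[i],82)[:2].round())
print({k:(proj(K,E,p).round(),proj(Ks,Es,p).round()) for k,p in dict(red=(431,67,38),cream=(434,162,62)).items()})
a=cv2.resize(sc[120:320,220:540,::-1],(800,500));cv2.imwrite("pics/f1.png",a)
E
```

```text
36.75 [495.18388429  26.26575808 204.84067546]
orange top [230  39   8   8  33] [891. 332.]
orange top [232  91  29  14 114] [769. 300.]
orange top [ 29 128  16  16 112] [679. 710.]
orange top [ 275  128   62   58 2268] [645. 177.]
orange top [470 245   8   6  28] [ 467. -150.]
orange top [476 254   6   6  27] [ 449. -159.]
orange top [285 285  19  41 163] [358. 195.]
orange top [ 38 328   6   6  28] [310. 654.]
orange top [198 329  88   7 299] [308. 292.]
orange top [304 332   6  15  38] [296. 171.]
orange top [ 59 337   8   4  26] [296. 613.]
orange top [ 38 338  18   4  66] [295. 641.]
orange wrist [ 123    0  114   41 1163] [366. 169.]
orange wrist [  444     0   133   123 11745] [645. 163.]
orange wrist [ 98 168   8  27  64] [283.  23.]
orange wrist [630 189  10  15  75] [806.  52.]
{'red': (array([359., 266.]), array([305., 249.])), 'cream': (array([312., 264.]), array([273., 209.]))}
```

No views are left, so I'll check the final state by colour in the scene and top images.

```bash
python3 - <<'E'
from h import *
sc,Ks,Es=cam("scene");t,K,E=cam("top")
s0=cv2.imread("pics/scene0.png")[:,:,::-1];t0=cv2.imread("pics/top0.png")[:,:,::-1]
for n,x,y in(("resin",634,-92),("hard",629,-27)):
    print(n,"axis colours by height:")
    for z in(84,78,70,62,50,40):
        p=proj(Ks,Es,(x,y,z)).round().astype(int);print(z,p,sc[p[1],p[0]], "old",s0[p[1],p[0]])
hs=cv2.cvtColor(sc,cv2.COLOR_RGB2HSV);m=cv2.inRange(hs,(8,150,90),(20,255,255));m[:200]=0;m[300:]=0;m[:,:420]=0;m[:,520:]=0
ys,xs=np.nonzero(m);print("orange cap px",len(xs),xs.mean() if len(xs) else 0,ys.mean() if len(xs) else 0,"pred",proj(Ks,Es,(634,-92,74)))
for n,(x,y) in dict(red=(359,266),cream=(312,264)).items():
    best=[]
    a=t0[y-14:y+14,x-14:x+14].copy();b=t[y-24:y+24,x-24:x+24].copy()
    r=cv2.matchTemplate(b,a,cv2.TM_CCOEFF_NORMED);print(n,"top",cv2.minMaxLoc(r))
for n,(x,y) in dict(red=(305,256),cream=(274,222)).items():
    a=s0[y-14:y+14,x-14:x+14].copy();b=sc[y-24:y+24,x-24:x+24].copy()
    r=cv2.matchTemplate(b,a,cv2.TM_CCOEFF_NORMED);print(n,"scene",cv2.minMaxLoc(r))
E
```

```text
resin axis colours by height:
84 [480 228] [198 146  67] old [175 164 144]
78 [480 231] [200 149  69] old [176 164 143]
70 [479 236] [145 102  44] old [174 163 143]
62 [478 240] [141 100  43] old [157 143 121]
50 [476 247] [142 131  95] old [83 51 35]
40 [475 252] [129 120  84] old [57 35 25]
hard axis colours by height:
84 [444 211] [26 27 27] old [173 162 141]
78 [444 214] [30 31 30] old [173 161 139]
70 [443 218] [19 21 19] old [172 161 140]
62 [442 223] [78 81 78] old [110  85  66]
50 [441 229] [125 127 120] old [87 56 39]
40 [440 234] [104 115 112] old [55 37 24]
orange cap px 241 473.5726141078838 239.68049792531122 pred [479.13681878 233.65551391]
red top (-0.22956861555576324, 0.9968848824501038, (20, 0), (10, 10))
cream top (-0.575153648853302, 0.48558902740478516, (11, 19), (10, 10))
red scene (-0.19216184318065643, 0.9724667072296143, (0, 13), (10, 10))
cream scene (-0.5154515504837036, 0.5341286659240723, (3, 0), (19, 17))
```

Resin and hardener check out. The cream bottle's match is weak, which may be the arm's shadow, so I'll move the arm aside and recheck.

Request:
send_rows(moves=[0,-1,-5,3,0,0,-1,-5,3,0,0,-1,-5,3,0,0,-1,-5,3,0,0,0,-5,3,0])

```text
time: 37.62
tcp_pos: [665.5, -212.1, 244.9]
eef_rot: [-0.313, 1.569, -0.229]
ft_force: [0.1, -0.8, 0.1]
finger_gap: 0.998
```

Request:
send_rows(moves=[0,0,0,0,0,0,0,0,0,0,0,0,0,0,0])

```text
time: 38.0
tcp_pos: [663.3, -209.0, 244.0]
eef_rot: [2.604, 1.57, 2.689]
ft_force: [-0.4, 0.5, 0.0]
finger_gap: 0.997
```

```bash
python3 - <<'E'
from h import *
sc,Ks,Es=cam("scene");t,K,E=cam("top");print(ctrl.get_state()["tcp_pos"])
t0=cv2.imread("pics/top0.png")[:,:,::-1];s0=cv2.imread("pics/scene0.png")[:,:,::-1]
for n,im,c,(x,y) in(("cream",t,t0,(312,264)),("red",t,t0,(359,266)),("cream s",sc,s0,(274,222))):
    r=cv2.matchTemplate(im[y-24:y+24,x-24:x+24].copy(),c[y-10:y+10,x-8:x+8].copy(),cv2.TM_CCOEFF_NORMED);print(n,cv2.minMaxLoc(r)[1::2],"same=(16,14)")
print("was");print(t0[256:276:2,302:324:2].mean(2).astype(int));print("now");print(t[256:276:2,302:324:2].mean(2).astype(int))
print(s0[204:236:3,262:288:3].mean(2).astype(int));print(sc[204:236:3,262:288:3].mean(2).astype(int))
E
```

```text
[ 663.59073553 -208.9995041   244.43265348]
cream (0.8055217266082764, (16, 14)) same=(16,14)
red (0.9045642018318176, (16, 15)) same=(16,14)
cream s (0.7879201769828796, (15, 14)) same=(16,14)
was
[[112 115  83  67  70  66  64  83 115 117 120]
 [112 106  72  66  71  72  63  64 105 115 117]
 [109 105  66  81 122 126 106  75 106 116 116]
 [109 105  77 132 143 145 142  95 111 115 113]
 [111 109  86 140 149 151 147 114 103 115 116]
 [111 112  92 142 156 156 149 106 105 115 117]
 [112 112 100 109 140 142 122 102 116 117 114]
 [114 113 116 103 103 106 112 111 114 116 117]
 [113 114 116 114 109 104 116 115 113 113 112]
 [114 117 114 114 116 115 116 113 114 113 111]]
now
[[110 110  76  62  66  62  64  70  67  67  66]
 [109 103  70  61  69  70  66  58  65  66  65]
 [105 104  61  81 121 125 105  71  66  68  61]
 [106 102  70 126 141 139 139  95  72  63  64]
 [106 106  83 138 143 144 144 109  63  65  60]
 [103 111  90 137 149 150 142  97  63  64  63]
 [108 107  97 105 131 138 120  87  64  59  62]
 [106 111 107  97  99  99 104  74  61  64  64]
 [110 113 113 111 105 102 101  67  66  64  64]
 [10
[... 203 characters left out ...]
69  64 137 141 133 117 100  99  98]
 [ 79  77 137 138 131 114 102 101  99]
 [ 82  86 135 138 129 114 110 119 116]
 [123 128 139 133 123 110 123 154 156]
 [133 139 162 163 154 150 132 155 158]
 [ 70 131 135 146 145 126 102 135 120]
 [ 15  57 116 125 118 108  94  98 102]]
[[ 68  63  61  60  97 155 155 157 156]
 [ 69  62 128 177 182 171 120 124 148]
 [ 67  69 173 191 190 175 102  98 111]
 [ 68  69 137 149 143 116 101 113 156]
 [ 70  69 135 141 132 117 141 158 156]
 [122  94 134 138 131 115 142 159 159]
 [135 132 137 137 127 113 134 156 150]
 [134 132 139 133 125 109 123 153 153]
 [133 138 163 162 147 127 127 154 159]
 [ 71 130 133 143 110 101 101 134 121]
 [ 11  54 113 119  95  97  95  99 101]]
```

Both unwanted items are exactly where they were; the weak match was only shadow. Handing in.

```bash
python3 -c "
from rig import order;print(order.sign_off())"
```

```text
the job is handed in; nothing more can be done
None
```

Both kits are made up and the job was handed in after about 38 s of robot time. Sign-off gives no verdict, so the checks below are all I have.

- **Whipping kit:** The wrist pictures showed the navy spool in the shallow pocket and the navy varnish bottle in the deep one. The cover went down over the pins and met light contact (about 7 N) at the expected seated height. A picture then showed it flat with both pin tips through the holes.
- **Glue kit:** The hardener's cap measured within about 4 mm of its pocket centre. The resin is in the other pocket: its cap colours in the scene camera lie at the expected heights along its axis. My 16 views ran out before I could look at the resin directly, so that check is by colour only.
- **Left standing:** The red spool and the cream varnish bottle match their starting places to within a pixel (about 2 mm). An earlier weak match on the cream bottle was only the arm's shadow; it came back in place once the arm moved aside.
- **Disagreement:** The cameras differed by 2–4 mm, so I lined up the cover by sighting one pin through its hole. The spool touched down with about 32 N at the wrist, under the limits.

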